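# Open a handleless push-to-open condiment cupboard

## Robot

A 6-joint arm with a two-finger parallel gripper is mounted at the origin on a cart in front of the work surface, level with it; the furniture and walls round the work are solid. World frame = base frame: x ahead of the robot, y to its left, z up, the work surface at z = 0. Lengths are in mm, angles in rad, forces in N, time in s.
With the tool pointing down it reaches from about 350 to 975 mm from the base axis. Payload 7.1 kg.
Tool frame: the origin (TCP) lies midway between the tips of the shut fingers; the grasp point (between the pads) lies 19 mm behind it (ctrl.grip_depth is the distance from the TCP to the grasp point, in mm); z points along the fingers, y is the line along which they close (so a half turn about z gives the same grasp; the last joint's range is limited). The gripper opens to 88 mm and grips with 3 to 60 N. Pads are 20 mm wide; open, the fingers measure 115 mm over their backs; the gripper's body (75 mm by 178 mm) begins 61 mm behind the grasp point.
Start: joints at [1.219, 0.423, 1.63, -0, 1.089, -0.019], TCP at [204.15, 590.701, 197.475] pointing down, gripper open.
Joint ranges: [-3, 3], [-0.9, 2.11], [0.09, 2.58], [-1.31, 4.45], [0.11, 2.69], [-2.54, 2.54]. Speed limits (rad/s): [2.39, 2.39, 3.01, 3.14, 3.14, 3.14].

## Interface

Orientations are given as a rotation vector (axis times angle).
In Python, from workcell import ctrl, cams gives the robot as it stands.
- The arm moves only by the tool move_arm, never from a script. Its argument "steps" is a list of rows, each a list of 3 entries, a list of its own where there are three numbers: the shift along the tool's x, y, z in units of 25 mm (1.0 is 25 mm), then the turn about the tool's z in units of 5 degrees (1.0 is 5 degrees), then the closure, from 0 (fully open) to 1 (shut). A call has 1 to 20 rows; each row shifts and turns the commanded pose from where the row before left it, along the tool's axes as they then stand; what a row does not reach is not made up. A row lasts 1/12 s, in which the tool goes at most 41.7 mm and 7.16 degrees, less where a joint would pass 70% of its speed; a pose out of reach is approached as far as the arm can. A call is refused whole if a number of a shift passes 1 or a number of a turn 1, either way. A call with a gripper value outside its range is refused whole. The fingers move at their own pace and stop on an object; the grip force is fixed at half the most. Time passes only in rows, so rows that do not move let the fingers close. It gives the time, the measured TCP pose, the force, the opening and the grip force at its end, in the units of the state.
- ctrl.get_obs(): the state, without advancing time (a new reading comes with each control period).
- cams.get_image(name): name is "scene" or "top" or "wrist"; returns a dict with "image" (420x560x3 uint8, red, green, blue), "camera_matrix" (3x3 intrinsics, pixels), "xyz" and "rotation" of the camera in the world; the wrist camera has in their place "mount" (4x4, takes a point from camera to tool coordinates, whose origin is the TCP and whose axes are the flange's). Camera axes: x right, y down, z forward; pixel columns grow to the right and rows downward; lengths in mm; the calibration is good to about 2 mm. A picture is of the moment at which its call begins: read the wrist's pose just before it. There is no depth.
- ctrl.close_job(): hands the job in; it is judged then, once.
Trained networks look in the newest picture that a camera, given by its name, has taken for a name from the list of things; names that differ only in an ending like _2 or _b are one class to them, and where a whole thing is asked for, a point or a joint stands for the part that bears it (a point fixed in the world has none). Each returns a list of dicts, best first, with "p" (0 to 1); they miss things now and then, are a little off and sometimes report something else, mostly with a low value. They report only what shows in the picture. A call takes as long as a camera call.
- cams.boxes_of(camera, thing): "rect" ([centre column, centre row, width, height] in pixels, round what is visible of it).
- cams.cut_out(camera, thing): "pixels" (420x560 bool, what is visible of it) and "rect" ([centre column, centre row, width, height] in pixels, round what is visible of it).
The state is a dict: "t": time; "qpos": joint angles; "qvel": joint speeds; "joint_torque": joint torques, N m; "ee_pos": TCP position; "orientation": TCP orientation; "ft_force": force on the tool from outside, world axes, zero at the start; "moment": the same for the moment, N m; "width": finger opening in mm; "grasp_force": force on a finger pad.
Only numpy, scipy, OpenCV 4.12 (cv2) and the standard library are available. Lean on these libraries where they do the work, as an engineer would, in place of code of your own. Each camera call takes 0.05 s, during which the arm holds its last target. There are 200 camera calls.

## Task

Open the small white-fronted condiment cupboard on the worktop using only the fingertips or the outside of the fingers; nothing is gripped or lifted. First slide the mug that stands in front of it along the worktop, upright, out of the door's way; then press the door in at its free right-hand edge until the push catch lets go, take the hand away so that the spring pushes the door ajar, and swing it wide open, about square to the cupboard, leaving it there. The mugs and the cupboard or its door must not knock together, and the kettle stays where it stands.

Things in the scene. Friction and masses are not known exactly. Their poses are not given: they have to be found in the camera images.
- cupboard: Small oak cupboard fixed on the worktop, 170 mm deep, 230 mm wide, 200 mm high, with a flat white door without a handle on its front. Origin: centre of its underside, on the worktop. Axes: x from front to back, y to the left, z up. The front of the oak case is at x = -85 mm; nothing stands on its top; fixed condiments inside.
- cupboard_door (a joint): Hinge angle of the white door in rad: 0 closed and latched, growing as it opens towards the robot, stop at 1.75; can be pressed in to -0.026. Pressed beyond -0.016 (3.5 mm at the free edge, about 4 N there) the catch lets go, and when the finger is withdrawn a sprung plunger pushes the door ajar, to about 0.25 to 0.35. Then only light friction (1 N at mid-door); it stays where left.
- door_press (a point): Place to press: on the door's outer face, 20 mm in from the free right-hand edge and 22 mm below the upper edge, 176 mm above the worktop. Its axes are the door's: x is the direction of the press, y along the door towards the hinge, z up. Moves with the door. The catch sits low inside, below z = 60 mm; a light press leaves it latched and may be repeated.
- door_edge_top (a point): Top of the door's free edge, on the plane of its inner face, 198 mm above the worktop, 226 mm from the hinge axis. Same axes as door_press; moves with the door.
- door_hinge (a point): On the door's upright hinge axis (its left edge, on the plane of its inner face, x = -91, y = +113 mm in the cupboard's frame), 198 mm above the worktop. The door is 226 mm wide, 16 mm thick, and reaches from 9 to 198 mm above the worktop.
- mug_a: Cream mug with green print, 83 mm across, 86 mm high, about 0.2 kg. Origin: on the worktop under its middle, handle included; the round body is centred 16 mm along the mug's +y from it, the handle reaches 57 mm along -y (to the right, within 45 degrees or so). One of the two mugs stands in front of the door, within its swing, the other well to the right out of the way.
- mug_b: White mug with an orange inside, 87 mm across and 90 mm high, about 0.25 kg; origin, round body (13 mm along +y) and handle (57 mm along -y) as for mug_a. It may be this one that stands in front of the door.
- kettle: Red electric kettle on its round black base, 160 x 226 mm, 230 mm high, at the right of the worktop. Origin: under its middle.

How it is judged:
By the outcome, as a careful person would: the job done as asked, in the order asked, and still so for the second after the job is handed in, with the robot touching nothing.
It also fails if it takes over 56 s, if anything falls off the work surface, if the arm or the gripper's body presses on something with over 40 N, if the wrist force passes 120 N, or if a joint passes its speed limit or range.

## Working session

There is one attempt and no reset: what is moved stays moved. The work goes in short steps, Python scripts to look and compute and a tool call to move; the robot and the scene stay as the last step left them, time stands still between calls to the robot, and variables do not carry over. Pictures are saved under pics/ and viewed, at most 10 in all, crops included, and the job is handed in when it is done.

Besides the shell and the picture viewer there is one more tool, called after "Call:" by a JSON object that holds its "api" and its "payload", one argument or row to a line. move_arm: Moves the arm, as the interface text tells. Its arguments: {"type":"object","properties":{"steps":{"type":"array"}},"required":["steps"]}

```bash
ls; mkdir -p pics
cat > h.py <<'E'
from workcell import ctrl, cams
import numpy as np, cv2
from scipy.spatial.transform import Rotation as R
def ray(im,u,v):
    K=im["camera_matrix"]; d=np.array(im["rotation"])@np.linalg.inv(K)@np.array([u,v,1.]); return np.array(im["xyz"],float),d
def onz(im,u,v,z):
    o,d=ray(im,u,v); return o+d*(z-o[2])/d[2]
def proj(im,p):
    c=np.array(im["rotation"]).T@(np.array(p,float)-np.array(im["xyz"])); q=np.array(im["camera_matrix"])@c; return q[:2]/q[2]
E
python3 - <<'E'
from h import *
o=ctrl.get_obs(); print(o)
for n in ["scene","top"]:
    im=cams.get_image(n); cv2.imwrite(f"pics/{n}0.png",im["image"][...,::-1])
    print(n,im["xyz"],np.round(im["rotation"],3).tolist(),im["camera_matrix"].tolist())
    for t in ["cupboard","cupboard_door","mug_a","mug_b","kettle"]:
        for b in cams.cut_out(n,t)[:3]: print(t,round(b["p"],2),np.round(b["rect"],1), b["pixels"].sum())
E
```

```text
pics
{'t': 0.0, 'qpos': array([ 1.21898842e+00,  4.23821405e-01,  1.63070697e+00,  1.79981196e-05,
        1.08862370e+00, -1.89921914e-02]), 'qvel': array([-0.00124787, -0.00260395,  0.0022713 ,  0.00082433,  0.00124969,
        0.00060757]), 'joint_torque': array([-1.99726193e-03, -5.44634342e+01, -2.73659223e+01,  6.42745988e-02,
        2.28965271e-02, -1.38209793e-04]), 'ee_pos': array([203.94515414, 590.13853013, 196.70721291]), 'orientation': array([-5.20338832e-01, -3.09789309e+00,  2.40270739e-03]), 'ft_force': array([-0.0513414 , -0.14355112,  0.13738646]), 'moment': array([ 0.0448788 , -0.02326723,  0.06386591]), 'grasp_force': 0.0, 'width': 88.22486194656346}
scene [-207.38246023 -515.82744324  936.1099801 ] [-2.076, 1.183, -0.533] [[418.23426540416, 0.0, 275.73219033119636], [0.0, 418.23426540416, 205.11700896624498], [0.0, 0.0, 1.0]]
cupboard 0.86 [252.8 179.6  98.2 102.2] 7404
cupboard_door 0.94 [235.9 191.8  65.9  72.6] 3091
mug_a 0.91 [338.6 306.9  31.9  43.1] 1117
mug_a 0.63 [220.5 229.1  30.   39.2] 995
mug_b 0.91 [338.6 306.9  31.9  43.1] 1117
mug_b 0.63 [220.5 229.1  30.   39.2] 995
top [-202.35577659 -237.4806349  1066.11349064] [-1.946, 1.683, -0.562] [[425.9068012907582, 0.0, 275.0797613035946], [0.0, 425.9068012907582, 209.4005287458299], [0.0, 0.0, 1.0]]
cupboard 0.81 [229.7 174.3  91.3  97.3] 7370
cupboard 0.62 [224.7 240.5  37.2  33.4] 1001
cupboard_door 0.75 [223.3 198.8  79.   55. ] 3393
mug_a 0.91 [223.9 240.   37.   35.4] 1018
mug_a 0.72 [368.4 277.4  43.5  35.5] 1034
mug_b 0.91 [223.9 240.   37.   35.4] 1018
mug_b 0.72 [368.4 277.4  43.5  35.5] 1034
kettle 0.96 [401.  198.2  75.6  90.7] 4748
```

```bash
sed -i 's/np.array(im\["rotation"\])/R.from_rotvec(im["rotation"]).as_matrix()/g' h.py
python3 - <<'E'
import cv2,numpy as np
for n in ["scene","top"]:
    a=cv2.imread(f"pics/{n}0.png"); a=a[100:340,150:450] ; cv2.imwrite(f"pics/{n}0c.png",cv2.resize(a,(750,600),interpolation=cv2.INTER_CUBIC))
E
```

```text
(no output)
```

View pics/scene0c.png

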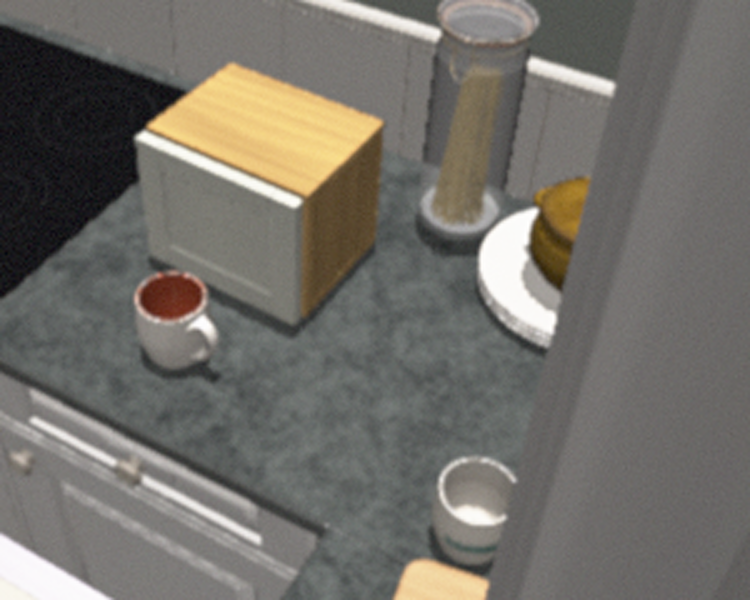

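View pics/top0c.png

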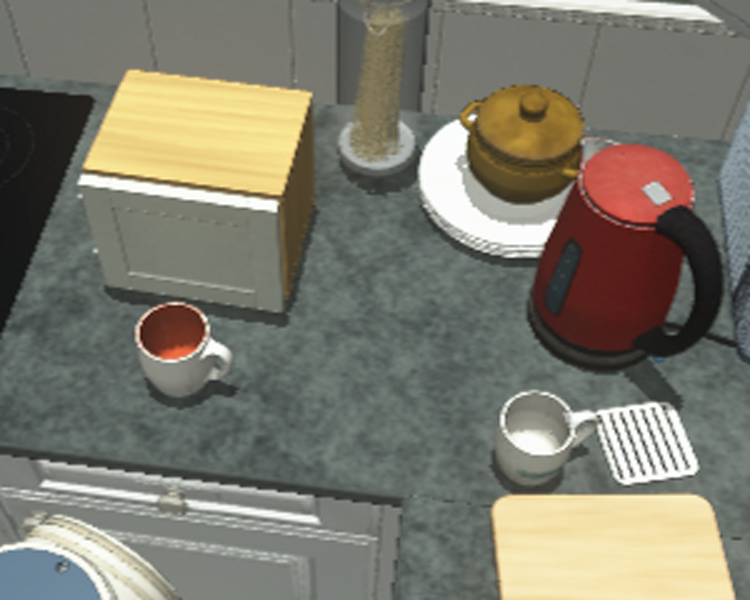

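The top view shows mug_b (orange inside) in front of the door at about crop (175,335), handle to the right. mug_a is near the kettle at crop (535,435). The cupboard's top and door corners are clear in both views.

```bash
cat > fit.py <<'E'
from h import *
from scipy.optimize import least_squares
ims={n:cams.get_image(n) for n in ["scene","top"]}
M={(-85,115,200):[(150,128),None],(-85,-115,200):[(308,193),(284,193)],(85,115,200):[(233,65),(128,70)],(85,-115,200):[(382,123),(313,93)],
(-107,113,198):[(138,136),(82,183)],(-107,-113,198):[(302,206),(279,209)],(-107,-113,9):[(296,320),(279,308)],(-107,113,9):[(151,258),(107,287)]}
def T(p,q):
    c,s=np.cos(p[2]),np.sin(p[2]); return [p[0]+c*q[0]-s*q[1],p[1]+s*q[0]+c*q[1],q[2]]
def f(p):
    r=[]
    for q,(a,b) in M.items():
        for n,m in (("scene",a),("top",b)):
            if m: r+=list(proj(ims[n],T(p,q))-(np.array(m)/2.5+[150,100]))
    return r
s=least_squares(f,[700,150,0],x_scale=[100,100,1],loss="soft_l1"); p=s.x; print("cup",p,np.round(s.fun,1) if 0 else np.round(f(p),1))
for q in [(-107,-113,198),(-107,113,198),(-107,-93,176),(-91,113,198)]: print(q,np.round(T(p,q),1))
for n,m in (("scene",(172,297)),("top",(174,332))):
    print("mugB rim",n,onz(ims[n],m[0]/2.5+150,m[1]/2.5+100,90).round(1))
print("handle end", onz(ims["top"],230/2.5+150,360/2.5+100,50).round(1), onz(ims["scene"],215/2.5+150,335/2.5+100,50).round(1))
print("mugA rim",onz(ims["top"],536/2.5+150,430/2.5+100,86).round(1),onz(ims["scene"],480/2.5+150,495/2.5+100,86).round(1))
print("kettle base left",onz(ims["top"],530/2.5+150,310/2.5+100,10).round(1))
print("worktop front edge",[onz(ims["top"],u/2.5+150,v/2.5+100,0).round(0) for u,v in ((10,447),(400,493))], "hob edge",[onz(ims["top"],u/2.5+150,v/2.5+100,0).round(0) for u,v in ((95,95),(5,330))])
E
python3 fit.py
```

```text
cup [ 6.57838471e+02  3.63783981e+01 -3.72985834e-02] [-0.7 -0.7  1.4  0.6 -0.1  0.5 -0.5 -1.4 -0.2 -0.8  2.1 -1.3 -0.1 -1.2
 -0.1  0.5 -1.1  0.2 -1.1  0.  -0.4  0.4  0.8  2.   2.1  1.7  0.4 -1.1
  0.2 -0.2]
(-107, -113, 198) [546.7 -72.6 198. ]
(-107, 113, 198) [555.1 153.3 198. ]
(-107, -93, 176) [547.4 -52.6 176. ]
(-91, 113, 198) [571.1 152.7 198. ]
mugB rim scene [444.1  33.6  90. ]
mugB rim top [445.2  32.3  90. ]
handle end [442.7 -28.9  50. ] [450.4 -18.7  50. ]
mugA rim [ 379.  -370.2   86. ] [ 382.  -374.8   86. ]
kettle base left [ 590.9 -369.5   10. ]
worktop front edge [array([324., 205.,   0.]), array([ 330., -237.,    0.])] hob edge [array([902., 269.,   0.]), array([479., 264.,   0.])]
```

Call:
{"api": "move_arm", "payload": {
  "steps": [
    [[0, 0, 0], 1, 0.43],
    [[0, 0, 0], 1, 0.43],
    [[0, 0, 0], 1, 0.43],
    [[0, 0, 0], 1, 0.43],
    [[0, 0, 0], 1, 0.43],
    [[0, 0, 0], 1, 0.43],
    [[0, 0, 0], 1, 0.43],
    [[0, 0, 0], 1, 0.43],
    [[0, 0, 0], 1, 0.43],
    [[0, 0, 0], 1, 0.43],
    [[0, 0, 0], 1, 0.43],
    [[0, 0, 0], 1, 0.43],
    [[0, 0, 0], 1, 0.43],
    [[0, 0, 0], 1, 0.43],
    [[0, 0, 0], 0.2, 0.43],
    [[-1, 0.4, 0], 0, 0.43],
    [[-1, 0.5, 0], 0, 0.43],
    [[-1, 0.5, 0], 0, 0.43],
    [[-1, 0.5, 0], 0, 0.43],
    [[-1, 0.5, 0], 0, 0.43]
  ]
}}

```text
t: 2.37
ee_pos: [264.3, 464.5, 197.5]
orientation: [2.22, 2.223, 0.0]
ft_force: [0.2, 0.3, 0.8]
width: 49.7
grasp_force: 0.0
```

Call:
{"api": "move_arm", "payload": {
  "steps": [
    [[-1, 0.53, 0], 0, 0.43],
    [[-1, 0.53, 0], 0, 0.43],
    [[-1, 0.53, 0], 0, 0.43],
    [[-1, 0.53, 0], 0, 0.43],
    [[-1, 0.53, 0], 0, 0.43],
    [[-1, 0.53, 0], 0, 0.43],
    [[-1, 0.53, 0], 0, 0.43],
    [[-1, 0.53, 0], 0, 0.43],
    [[-1, 0.53, 0], 0, 0.43],
    [[-1, 0.53, 0], 0, 0.43],
    [[-1, 0.53, 0], 0, 0.43],
    [[-1, 0.53, 0], 0, 0.43],
    [[-1, 0.5, 0], 0, 0.43],
    [[0, 0, 1], 0, 0.43],
    [[0, 0, 1], 0, 0.43],
    [[0, 0, 1], 0, 0.43],
    [[0, 0, 1], 0, 0.43],
    [[0, 0, 1], 0, 0.43],
    [[0, 0, 0.6], 0, 0.43],
    [[0, 0, 0], 0, 0.43]
  ]
}}

```text
t: 4.03
ee_pos: [433.1, 139.8, 55.0]
orientation: [-2.219, -2.22, 0.007]
ft_force: [-0.1, -0.2, 0.5]
width: 50.1
grasp_force: 0.0
```

Run:
```python
from h import *
im=cams.get_image("top"); a=im["image"][100:340,150:450,::-1]; cv2.imwrite("pics/t1.png",cv2.resize(a,(750,600),interpolation=cv2.INTER_CUBIC))
```

```text
(no output)
```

View pics/t1.png

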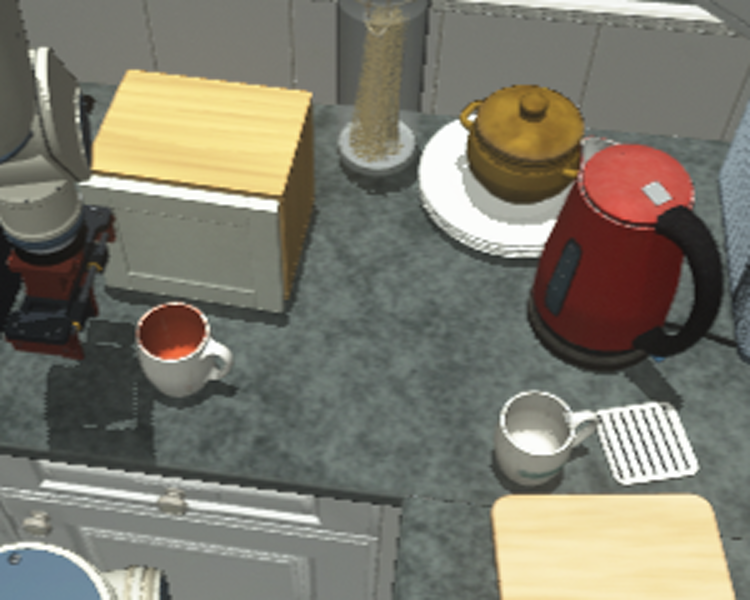

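The gripper is lowered left of the mug, fork along the door (crop (50,320)), with clearance to both. Now the push.

Call:
{"api": "move_arm", "payload": {
  "steps": [
    [[0, 0, 0.8], 0, 0.43],
    [[-0.5, 0, 0], 0, 0.43],
    [[-0.5, 0, 0], 0, 0.43],
    [[-0.5, 0, 0], 0, 0.43],
    [[-0.25, 0, 0], 0, 0.43],
    [[-0.25, 0, 0], 0, 0.43],
    [[-0.25, 0, 0], 0, 0.43],
    [[-0.25, 0, 0], 0, 0.43],
    [[-0.25, 0, 0], 0, 0.43],
    [[-0.3, -0.03, 0], 0, 0.43],
    [[-0.4, -0.04, 0], 0, 0.43],
    [[-0.4, -0.04, 0], 0, 0.43],
    [[-0.4, -0.04, 0], 0, 0.43],
    [[-0.4, -0.04, 0], 0, 0.43],
    [[-0.4, -0.04, 0], 0, 0.43],
    [[-0.4, -0.04, 0], 0, 0.43],
    [[-0.4, -0.04, 0], 0, 0.43],
    [[-0.4, -0.04, 0], 0, 0.43],
    [[-0.2, 0, 0], 0, 0.43],
    [[0, 0, 0], 0, 0.43]
  ]
}}

```text
t: 5.75
ee_pos: [425.6, -21.7, 37.5]
orientation: [-2.224, -2.218, 0.001]
ft_force: [0.5, 1.6, 2.0]
width: 49.9
grasp_force: 2.1
```

Run:
```python
from h import *
im=cams.get_image("top"); a=im["image"][100:340,150:450,::-1]; cv2.imwrite("pics/t2.png",cv2.resize(a,(750,600),interpolation=cv2.INTER_CUBIC))
```

```text
(no output)
```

View pics/t2.png

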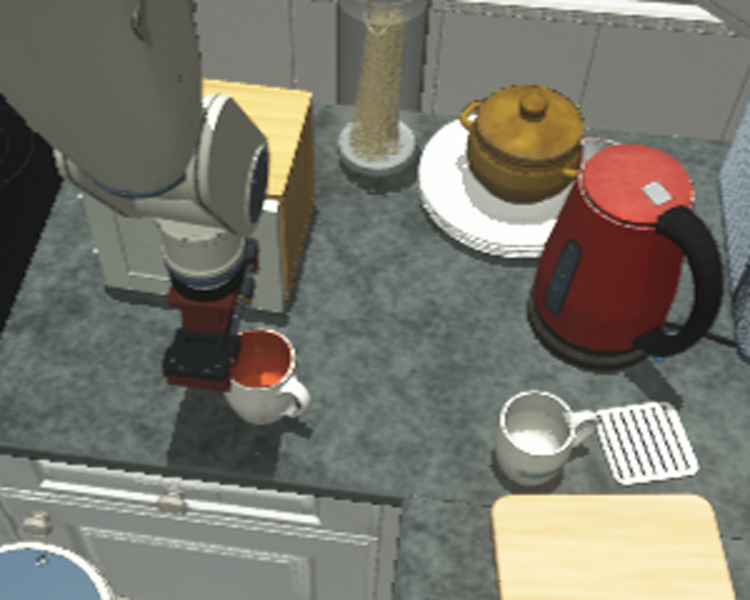

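Call:
{"api": "move_arm", "payload": {
  "steps": [
    [[-0.25, 0, 0], 0, 0.43],
    [[-0.4, -0.04, 0], 0, 0.43],
    [[-0.4, -0.04, 0], 0, 0.43],
    [[-0.4, -0.04, 0], 0, 0.43],
    [[-0.4, -0.04, 0], 0, 0.43],
    [[-0.4, -0.04, 0], 0, 0.43],
    [[-0.4, -0.04, 0], 0, 0.43],
    [[-0.4, -0.04, 0], 0, 0.43],
    [[-0.4, 0, 0], 0, 0.43],
    [[-0.2, 0, 0], 0, 0.43],
    [[0, 0, 0], 0, 0.43],
    [[0.4, 0, 0], 0, 0.43],
    [[0.8, 0, 0], 0, 0.43],
    [[1, 0, 0], 0, 0.43],
    [[0.3, 0, 1], 0, 1],
    [[0, 0, -1], 0, 1],
    [[0, 0, -1], 0, 1],
    [[0, 0, -1], 0, 1],
    [[0, 0, -1], 0, 1],
    [[0, 0, -1], 0, 1]
  ]
}}

```text
t: 7.47
ee_pos: [418.1, -48.6, 137.9]
orientation: [-2.221, -2.22, 0.003]
ft_force: [1.0, 0.3, -0.3]
width: 13.5
grasp_force: 0.0
```

Call:
{"api": "move_arm", "payload": {
  "steps": [
    [[0, 0, -1], 0, 1],
    [[-0.1, 0, -0.2], 0, 1],
    [[0, 0, 0], 0, 1]
  ]
}}

```text
t: 7.72
ee_pos: [420.0, -51.8, 168.7]
orientation: [2.22, 2.219, 0.003]
ft_force: [-1.2, 0.1, -0.1]
width: 0.2
grasp_force: 0.0
```

Run:
```python
from h import *
print(ctrl.get_obs()["ee_pos"],ctrl.get_obs()["width"])
im=cams.get_image("scene"); a=im["image"][100:340,150:450,::-1]; cv2.imwrite("pics/s3.png",cv2.resize(a,(750,600),interpolation=cv2.INTER_CUBIC))
```

```text
[419.98127483 -51.79511984 168.66998033] 0.2448152775472647
```

View pics/s3.png

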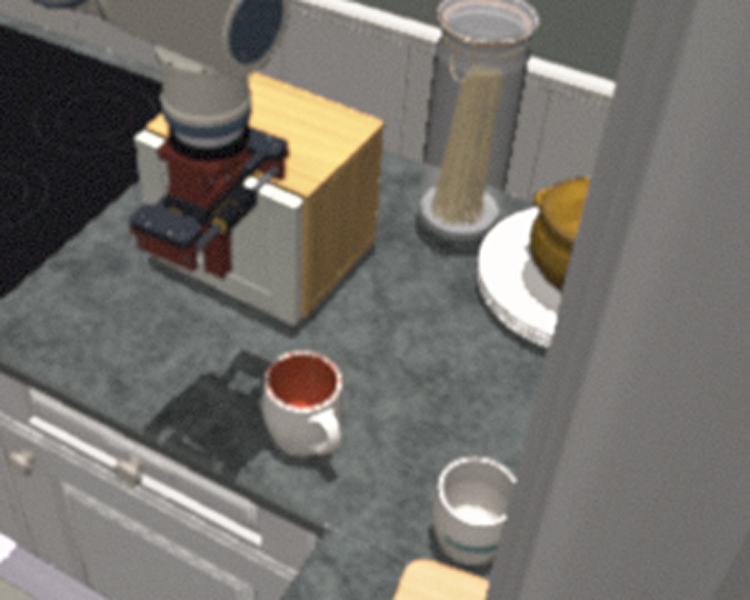

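Mug_b stands upright at crop (303,400), well right of the door; the closed fingers hang in front of the door's right part. Now the press.

Call:
{"api": "move_arm", "payload": {
  "steps": [
    [[0, 0.8, 0], 0, 1],
    [[0, 1, 0], 0, 1],
    [[0, 1, 0], 0, 1],
    [[0, 0.8, 0], 0, 1],
    [[0, 0.3, 0], 0, 1],
    [[0, 0.1, 0], 0, 1],
    [[0, 0.1, 0], 0, 1],
    [[0, 0, 0], 0, 1]
  ]
}}

```text
t: 8.43
ee_pos: [520.3, -52.0, 166.5]
orientation: [-2.222, -2.219, 0.002]
ft_force: [0.7, 0.3, -0.1]
width: 0.8
grasp_force: 0.0
```

Call:
{"api": "move_arm", "payload": {
  "steps": [
    [[0, 0.15, 0], 0, 1],
    [[0, 0.15, 0], 0, 1],
    [[0, 0.1, 0], 0, 1],
    [[0, 0.1, 0], 0, 1],
    [[0, 0, 0], 0, 1]
  ]
}}

```text
t: 8.85
ee_pos: [534.7, -52.3, 167.7]
orientation: [2.222, 2.22, 0.001]
ft_force: [-0.2, 0.2, -0.6]
width: 0.5
grasp_force: 0.0
```

Call:
{"api": "move_arm", "payload": {
  "steps": [
    [[0, 0.1, 0], 0, 1],
    [[0, 0, 0], 0, 1]
  ]
}}

```text
t: 9.02
ee_pos: [536.1, -52.3, 167.4]
orientation: [-2.222, -2.219, 0.002]
ft_force: [-3.8, -0.7, 1.9]
width: 0.8
grasp_force: 1.5
```

Call:
{"api": "move_arm", "payload": {
  "steps": [
    [[0, 0.1, 0], 0, 1],
    [[0, 0.05, 0], 0, 1],
    [[0, 0, 0], 0, 1]
  ]
}}

```text
t: 9.27
ee_pos: [538.2, -52.3, 167.2]
orientation: [-2.22, -2.218, 0.006]
ft_force: [-8.0, -1.3, 6.2]
width: 0.4
grasp_force: 4.3
```

Call:
{"api": "move_arm", "payload": {
  "steps": [
    [[0, 0.06, 0], 0, 1],
    [[0, 0, 0], 0, 1]
  ]
}}

```text
t: 9.43
ee_pos: [539.5, -52.3, 167.1]
orientation: [-2.22, -2.217, 0.006]
ft_force: [-6.5, -0.9, 1.3]
width: 0.4
grasp_force: 3.2
```

Withdraw and look.

Call:
{"api": "move_arm", "payload": {
  "steps": [
    [[0, 0.06, 0], 0, 1],
    [[0, -0.3, 0], 0, 1],
    [[0, -0.8, 0], 0, 1],
    [[0, -1, 0], 0, 1],
    [[0, -1, 0], 0, 1],
    [[0, -1, 0], 0, 1],
    [[0, -1, 0], 0, 1],
    [[0, -0.6, 0], 0, 1],
    [[0, 0, 0], 0, 1],
    [[0, 0, 0], 0, 1],
    [[0, 0, 0], 0, 1],
    [[0, 0, 0], 0, 1]
  ]
}}

```text
t: 10.43
ee_pos: [402.5, -52.2, 167.8]
orientation: [2.222, 2.219, 0.002]
ft_force: [-0.2, -1.0, -0.0]
width: 0.5
grasp_force: 0.0
```

Run:
```python
from h import *
im=cams.get_image("scene"); a=im["image"][100:340,150:450,::-1]; cv2.imwrite("pics/s4.png",cv2.resize(a,(750,600),interpolation=cv2.INTER_CUBIC))
```

```text
(no output)
```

View pics/s4.png

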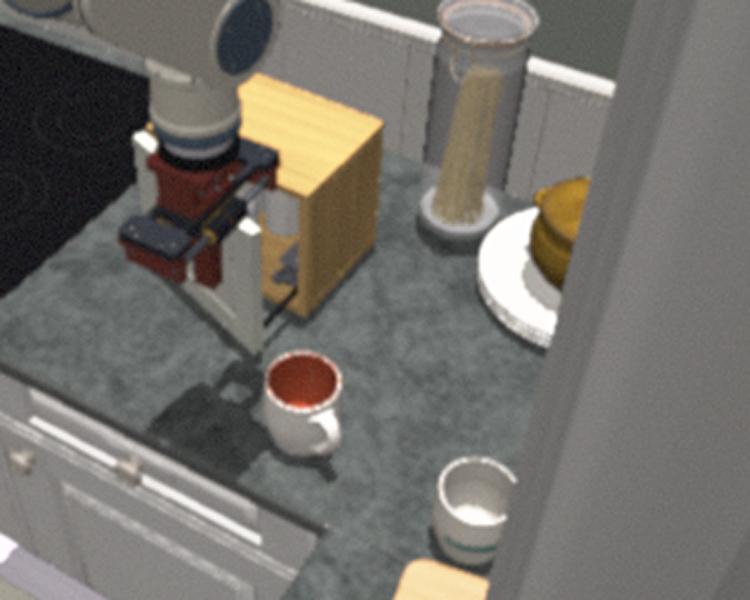

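The door is ajar, with its free top edge near crop (258,225). I'll compute the angle.

Run:
```python
from h import *
im=cams.get_image("scene")
h=np.array([571.1,152.7])
for u,v in ((258,222),(250,238)):
    print(onz(im,u/2.5+150,v/2.5+100,198).round(1))
for th in (.2,.25,.3,.35,.4):
    a=th+.0373; p=[h[0]-226*np.sin(a),h[1]-226*np.cos(a)]
    print(th,np.round(p),((proj(im,[*p,198])-[150,100])*2.5).round(), ((proj(im,[*p,9])-[150,100])*2.5).round())
print("mug",onz(im,303/2.5+150,380/2.5+100,90))
```

```text
[500.9 -48.4 198. ]
[474.8 -55.  198. ]
0.2 [518. -67.] [281. 219.] [282. 338.]
0.25 [507. -64.] [273. 224.] [275. 343.]
0.3 [496. -61.] [265. 228.] [268. 348.]
0.35 [486. -57.] [257. 233.] [260. 352.]
0.4 [475. -52.] [248. 237.] [252. 356.]
mug [ 415.18044799 -156.76968129   90.        ]
```

Call:
{"api": "move_arm", "payload": {
  "steps": [
    [[-1, 0, 0], 0, 1],
    [[-1, 0, 0], 0, 1],
    [[-1, 0, 0.3], 0, 1],
    [[-0.2, 0.5, 0], 0, 1],
    [[0, 1, 0], 0, 1],
    [[0, 1, 0], 0, 1],
    [[0, 1, 0], 0, 1],
    [[0, 1, 0], 0, 1],
    [[0, 0.6, 0], 0, 1],
    [[0, 0, 0], 0, 1],
    [[0.5, 0, 0], 0, 1],
    [[1, 0, 0], 0, 1],
    [[1, 0, 0], 0, 1],
    [[0.8, 0, 0], 0, 1],
    [[0.4, 0, 0], 0, 1],
    [[0, 0, 0], 0, 1],
    [[0, 0, 0], 0, 1]
  ]
}}

```text
t: 11.95
ee_pos: [527.8, -39.4, 160.0]
orientation: [-2.221, -2.222, 0.001]
ft_force: [-0.0, -0.1, 0.3]
width: 0.3
grasp_force: 0.0
```

Run:
```python
from h import *
im=cams.get_image("scene"); a=im["image"][100:340,150:450,::-1]; cv2.imwrite("pics/s5.png",cv2.resize(a,(750,600),interpolation=cv2.INTER_CUBIC))
h=np.array([571.1,152.7])
# finger TCP path: centre off inner face by 17 mm, at radius r along door
for th in np.arange(.35,1.6,.1):
    a=th+.0373; d=np.array([-np.sin(a),-np.cos(a)]); n=np.array([np.cos(a),-np.sin(a)])  # inner side normal
    for r in (190,): print(round(th,2),(h+r*d+17*n).round())
```

```text
0.35 [515. -30.]
0.45 [497. -23.]
0.55 [480. -15.]
0.65 [464.  -5.]
0.75 [448.   7.]
0.85 [435.  20.]
0.95 [422.  34.]
1.05 [411.  49.]
1.15 [401.  66.]
1.25 [393.  83.]
1.35 [387. 101.]
1.45 [383. 120.]
1.55 [381. 139.]
```

View pics/s5.png

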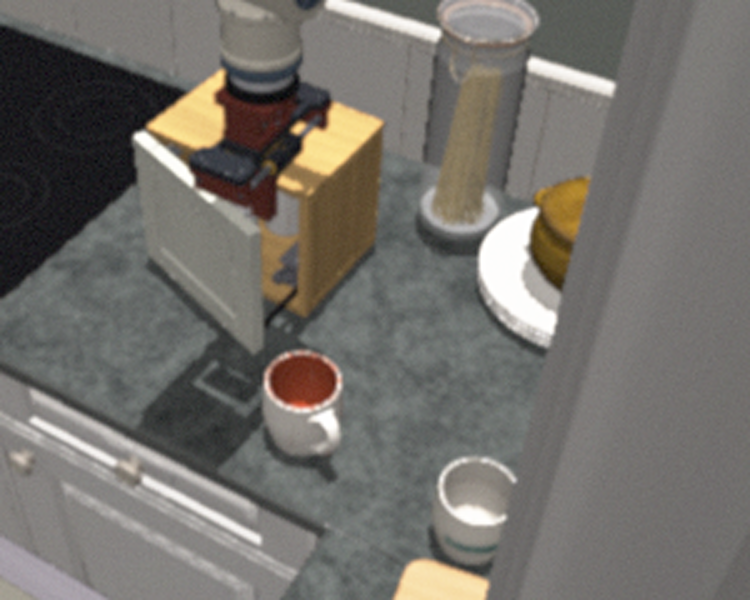

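Door at about 0.35 rad, finger behind it (crop (262,200)), clear of case and door. Now swing along the arc.

Call:
{"api": "move_arm", "payload": {
  "steps": [
    [[0.19, -0.25, 0], 0, 1],
    [[0.19, -0.26, 0], 0, 1],
    [[0.14, -0.36, 0], 0, 1],
    [[0.14, -0.36, 0], 0, 1],
    [[0.16, -0.34, 0], 0, 1],
    [[0.16, -0.34, 0], 0, 1],
    [[0.2, -0.32, 0], 0, 1],
    [[0.2, -0.32, 0], 0, 1],
    [[0.24, -0.32, 0], 0, 1],
    [[0.24, -0.32, 0], 0, 1],
    [[0.26, -0.26, 0], 0, 1],
    [[0.26, -0.26, 0], 0, 1],
    [[0.28, -0.26, 0], 0, 1],
    [[0.28, -0.26, 0], 0, 1],
    [[0.3, -0.22, 0], 0, 1],
    [[0.3, -0.22, 0], 0, 1],
    [[0.34, -0.2, 0], 0, 1],
    [[0.34, -0.2, 0], 0, 1],
    [[0.34, -0.16, 0], 0, 1],
    [[0.34, -0.16, 0], 0, 1]
  ]
}}

```text
t: 13.67
ee_pos: [393.4, 83.9, 160.0]
orientation: [2.223, 2.22, 0.0]
ft_force: [0.6, 0.4, -0.2]
width: 0.4
grasp_force: 0.2
```

Call:
{"api": "move_arm", "payload": {
  "steps": [
    [[0.36, -0.12, 0], 0, 1],
    [[0.36, -0.12, 0], 0, 1],
    [[0.36, -0.08, 0], 0, 1],
    [[0.3, -0.08, 0], 0, 1],
    [[0.25, -0.04, 0], 0, 1],
    [[0.25, -0.04, 0], 0, 1],
    [[0.2, 0, 0], 0, 1],
    [[0.1, 0, 0], 0, 1],
    [[0, 0, 0], 0, 1]
  ]
}}

```text
t: 14.42
ee_pos: [381.9, 137.9, 159.9]
orientation: [-2.222, -2.221, 0.0]
ft_force: [0.5, -0.4, 0.7]
width: 0.4
grasp_force: 0.0
```

Run:
```python
from h import *
im=cams.get_image("scene"); a=im["image"][100:340,150:450,::-1]; cv2.imwrite("pics/s6.png",cv2.resize(a,(750,600),interpolation=cv2.INTER_CUBIC))
h=np.array([571.1,152.7])
for th in (1.2,1.3,1.4,1.5,1.57,1.65):
    a=th+.0373; p=[h[0]-226*np.sin(a),h[1]-226*np.cos(a)]
    print(th,np.round(p),((proj(im,[*p,198])-[150,100])*2.5).round(), ((proj(im,[*p,9])-[150,100])*2.5).round())
```

```text
1.2 [358.  79.] [ 79. 258.] [101. 378.]
1.3 [351. 100.] [ 58. 254.] [ 83. 374.]
1.4 [347. 123.] [ 39. 249.] [ 66. 369.]
1.5 [345. 145.] [ 21. 242.] [ 50. 362.]
1.57 [345. 161.] [ 10. 237.] [ 39. 357.]
1.65 [347. 179.] [ -2. 230.] [ 28. 350.]
```

View pics/s6.png

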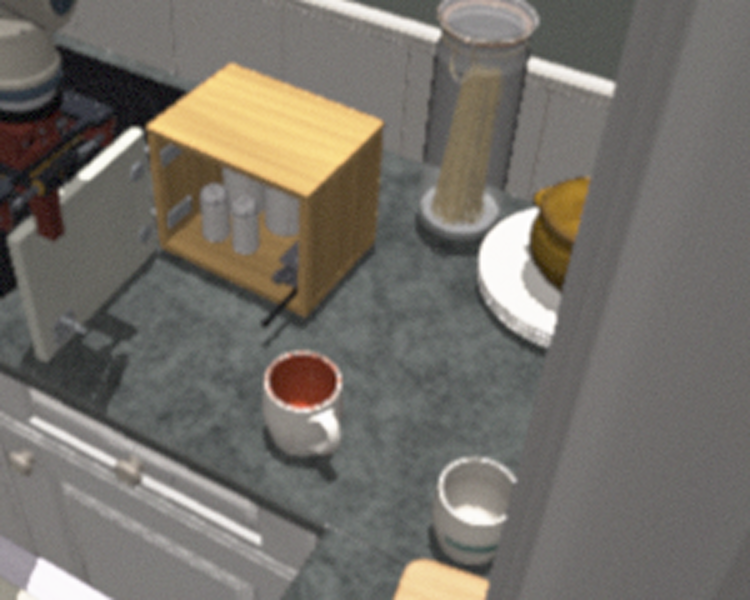

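The door's free edge is at crop (20,240) and (48,358), so about 1.52 rad. A small final nudge, then withdraw.

Call:
{"api": "move_arm", "payload": {
  "steps": [
    [[0.1, 0, 0], 0, 1],
    [[0.1, 0, 0], 0, 1],
    [[0.1, 0, 0], 0, 1],
    [[0, 0, 0], 0, 1],
    [[-0.2, 0, 0], 0, 1],
    [[-0.6, 0, 0], 0, 1],
    [[-1, 0, 0], 0, 1],
    [[-0.6, 0, 0], 0, 1],
    [[0, 0, -1], 0, 1],
    [[0, 0, -1], 0, 1],
    [[0, 0, -1], 0, 1],
    [[0, 0, -1], 0, 1],
    [[0, 0, 0], 0, 1],
    [[0, 0, 0], 0, 1]
  ]
}}

```text
t: 15.63
ee_pos: [382.6, 84.8, 261.0]
orientation: [2.222, 2.218, 0.004]
ft_force: [-0.4, 0.4, -0.4]
width: 0.4
grasp_force: 0.0
```

Run:
```python
from h import *
im=cams.get_image("scene"); a=im["image"][100:340,100:400,::-1]; cv2.imwrite("pics/s7.png",cv2.resize(a,(750,600),interpolation=cv2.INTER_CUBIC))
```

```text
(no output)
```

View pics/s7.png

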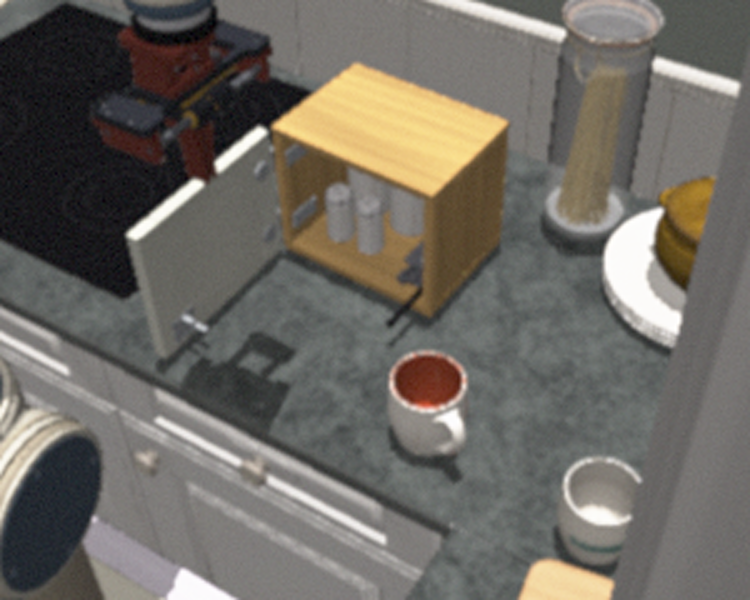

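The door stands square to the cupboard (free edge at crop (135,240)), mugs upright and clear, hand free. Handing in.

```bash
python3 -c "
from workcell import ctrl
print(ctrl.close_job())"
```

```text
the job is handed in; nothing more can be done
None
```

The job is handed in: I slid mug_b upright clear of the door's swing, pressed the catch free, and swung the door to about square by eye (1.52 rad estimated just before a last small nudge); the kettle was not approached, no knock showed in the pictures, and it took about 16 s.

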